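# Shut the bearing case on the robotics lab bench

## Robot

A 7-joint arm with a two-finger parallel gripper is mounted at the origin on the work surface. World frame = base frame: x ahead of the robot, y to its left, z up, the work surface at z = 0. Lengths are in m, angles in rad, forces in N, time in s.
With the tool pointing down it reaches from about 0.35 to 0.9 m from the base axis. Payload 8.1 kg.
Tool frame: the origin (TCP) lies on the centre line of the jaws, within the pads' length; the fingertips stand 19 mm ahead of it and the grasp point (between the pads) is the TCP; z points along the fingers, y is the direction in which the jaws open and shut (so a half turn about z gives the same grasp; the last joint's range is limited). The gripper opens to 92 mm and grips with 3 to 60 N. Pads are 19 mm wide; open, the fingers measure 130 mm over their backs; the gripper's body (75 mm by 190 mm) begins 47 mm behind the grasp point.
Start: joints at [-1.351, 0.434, 0.025, 1.573, -0.012, 1.134, -0.075], TCP at [0.198, 0.593, 0.246] pointing down, gripper open.
Joint ranges: [-2.62, 2.62], [-0.44, 2.09], [-1.27, 1.32], [0.08, 2.57], [-1.32, 4.46], [0.12, 2], [-2.74, 2.74]. Speed limits (rad/s): [2.22, 2.22, 3.01, 3.01, 3.14, 3.14, 3.14].

## Interface

Orientations are given as a rotation vector (axis times angle).
In Python, from cell import monitor, imaging, workorder, outline_of gives the robot as it stands.
- The arm moves only by the tool move_arm, never from a script. Its argument "series" is a list of rows, each a list of 6 numbers: the shift along the world's x, y, z in cm, then the turn, a rotation vector about the world's x, y, z in degrees. A call has 1 to 8 rows; each row shifts and turns the commanded pose from where the row before left it; what a row does not reach is not made up. A row lasts 1/10 s, in which the tool goes at most 50 mm and 8.59 degrees, less where a joint would pass 70% of its speed; a pose out of reach is approached as far as the arm can. A call with a gripper value outside its range is refused whole. "grip" is the opening, from 0 (shut) to 1 (fully open), set as the call begins (left out, the last holds). The fingers move at their own pace and stop on an object; "force" is the grip in N (left out, the last holds). Time passes only in rows, so rows that do not move let the fingers close. It gives the time, the measured TCP pose, the force and the opening at its end, in the units of the state.
- monitor.observe(): the state, without advancing time (a new reading comes with each control period).
- imaging.get_image(name): name is "scene" or "top" or "wrist"; returns a dict with "color" (420x560x3 uint8, red, green, blue), "fx", "fy", "cx", "cy" (pixels), "dist_coeffs" ([k1, k2, p1, p2, k3] as OpenCV has them; the pictures are not rectified), "rvec" (rotation vector, rad) and "tvec" (3), from world to camera coordinates, as OpenCV has them; the wrist camera has in their place "mount" (4x4, takes a point from camera to tool coordinates, whose origin is the TCP and whose axes are the flange's). Camera axes: x right, y down, z forward; pixel columns grow to the right and rows downward; lengths in m; the calibration is good to about 2 mm. A picture is of the moment at which its call begins: read the wrist's pose just before it. There is no depth.
- workorder.sign_off(): hands the job in, once; it reports no verdict.
Trained networks look in the newest picture that a camera, given by its name, has taken for a name from the list of things; names that differ only in an ending like _2 or _b are one class to them, and where a whole thing is asked for, a point or a joint stands for the part that bears it (a point fixed in the world has none). Each returns a list of dicts, best first, with "p" (0 to 1); they miss things now and then, are a little off and sometimes report something else, mostly with a low value. They report only what shows in the picture. A call takes as long as a camera call. They do not tell look-alikes from the thing itself.
- outline_of(camera, thing): "mask" (420x560 bool, what is visible of it) and "rect" ([left, top, width, height] in pixels, round what is visible of it).
The state is a dict: "clock": time; "joints": joint angles; "dq": joint speeds; "joint_efforts": joint torques, N m; "position": TCP position; "ee_rot": TCP orientation; "force": force on the tool from outside, world axes, zero at the start; "ft_torque": the same for the moment, N m; "width": opening from 0.0 (shut) to 1.0 (fully open).
Only numpy, scipy, OpenCV 4.12 (cv2) and the standard library are available. Lean on these libraries where they do the work, as an engineer would, in place of code of your own. Each camera call takes 0.05 s, during which the arm holds its last target. There are 200 camera calls.

## Task

The small ball bearings must not catch dust: close their black case by sliding its flush blue cover fully shut over the pocket. The cover has no handle, so press down on it and drag it along. Leave the yellow and the red cover where they are.

Things in the scene. Friction and masses are not known exactly. Their poses are not given: they have to be found in the camera images.
- bearing_cover_top (a point): Centre of the top of the blue cover: bare flat plate, 92 mm long (its x), 64 wide, 5 thick, top 45 mm above the bench, flush with the rims of its black case (200 x 84 x 45 mm, fixed; rims 9 mm at the sides, 8 at the ends). Moves with the cover. x axis: level, closing direction, within 0.35 rad of world x; z up. Beyond it in x: open pocket, 84 x 66 mm, 25 deep, six steel bearings with blue rings.
- bearing_cover (a joint): Travel of the blue cover, m: 0 = fully open (on the case's deck, against the near end rim), 0.092 = fully shut (over the pocket, against the far end rim, a hard stop). Starts at 0 to 0.012. It takes about 1 N to push, does not give under pressure, stays where left, no catch. A fingertip pressing with 5 to 15 N drags it without slipping.
- insert_cover_top (a point): Centre of the top of the YELLOW cover, whose pocket holds brass inserts; same case, sizes, axes and easy sliding as the blue one, also open. Leave alone: within 10 mm of its start. The three cases stand roughly side by side in any order, long sides roughly along x, centres about 0.2 m apart in y.
- screw_cover_top (a point): Centre of the top of the RED cover, whose pocket holds dark screws; same case, sizes, axes and easy sliding as the blue one, also open. Leave alone: within 10 mm of its start.
Things that resemble listed ones, but are neither listed nor needed, are in the scene too. Leave any purple look-alike of the part that bears bearing_cover_top alone.

How it is judged:
By the outcome, as a careful person would: the job done as asked, in the order asked, and still so for the second after the job is handed in, with the robot touching nothing.
It also fails if it takes over 29 s, if anything falls off the work surface, if the arm or the gripper's body presses on something with over 40 N, if the wrist force passes 120 N, or if a joint passes its speed limit or range.

## Working session

There is one attempt and no reset: what is moved stays moved. The work goes in short steps, Python scripts to look and compute and a tool call to move; the robot and the scene stay as the last step left them, time stands still between calls to the robot, and variables do not carry over. Pictures are saved under pics/ and viewed, about 8 in all and at most 12, crops included, and the job is handed in when it is done.

Besides the shell and the picture viewer there is one more tool, called after "Emit:" by a JSON object that holds its "op" and its "data", one argument or row to a line. move_arm: Moves the arm, as the interface text tells. Its arguments: {"type":"object","properties":{"series":{"type":"array"},"grip":{"type":"number"},"force":{"type":"number"}},"required":["series"]}

```bash
mkdir -p pics
cat > h.py <<'E'
import numpy as np,cv2
from cell import monitor,imaging,workorder,outline_of
def ray(im,uv,z):
    K=np.array([[im['fx'],0,im['cx']],[0,im['fy'],im['cy']],[0,0,1]])
    R=cv2.Rodrigues(np.array(im['rvec'],float))[0];t=np.array(im['tvec'],float).ravel()
    p=cv2.undistortPoints(np.array(uv,float).reshape(-1,1,2),K,np.array(im['dist_coeffs'],float)).reshape(-1,2)
    d=np.c_[p,np.ones(len(p))]@R;c=-R.T@t
    return c+d*((z-c[2])/d[:,2])[:,None]
def save(n,c): cv2.imwrite('pics/'+n,cv2.cvtColor(np.ascontiguousarray(c),cv2.COLOR_RGB2BGR))
E
python3 - <<'E'
from h import *
s=monitor.observe();print(s['clock'],s['position'],s['ee_rot'],s['force'],s['width'])
im=imaging.get_image('top');save('top.png',im['color'])
for n in ['bearing_cover_top','insert_cover_top','screw_cover_top']:
  for o in outline_of('top',n)[:4]:
    m=o['mask'];c=cv2.minAreaRect(np.argwhere(m)[:,::-1].astype(np.float32))
    b=cv2.boxPoints(c);print(n,o['p'],o['rect'],np.round(c[0]),im['color'][m].mean(0).round());print(ray(im,np.vstack([c[0],b]),.045).round(4).tolist())
E
```

```text
0.0 [0.19818596 0.5922246  0.24493218] [-5.04990738e-01 -3.10063361e+00  2.50676868e-03] [0.80239259 0.32921568 0.09487585] 1.0003826836126115
bearing_cover_top 0.56 [149.0, 129.7, 46.6, 54.9] [171. 155.] [ 47. 101. 192.]
[[0.573, 0.2012, 0.045], [0.5333, 0.2423, 0.045], [0.6314, 0.224, 0.045], [0.6133, 0.1598, 0.045], [0.5167, 0.1794, 0.045]]
insert_cover_top 0.81 [243.2, 166.7, 42.9, 49.4] [266. 191.] [247. 220.   4.]
[[0.5155, 0.018, 0.045], [0.4715, 0.0523, 0.045], [0.5646, 0.0485, 0.045], [0.5605, -0.017, 0.045], [0.4678, -0.0117, 0.045]]
screw_cover_top 0.64 [379.1, 173.3, 37.8, 50.0] [395. 196.] [214.  37.  44.]
[[0.5223, -0.2192, 0.045], [0.5636, -0.18, 0.045], [0.5764, -0.2474, 0.045], [0.4816, -0.258, 0.045], [0.4698, -0.1922, 0.045]]
```

View pics/top.png

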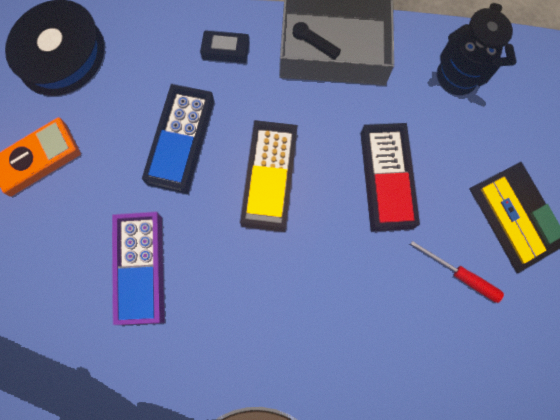

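The top picture shows two blue covers: one in a black case at (171,155), and one in a purple case at (136,293), which is the look-alike. The yellow cover is at (266,191) and the red at (395,196). The description fits the black case at (171,155), so I'll check it in a close crop.

Run:
```python
from h import *
im=imaging.get_image('top');c=im['color'][75:205,130:230];save('crop.png',cv2.resize(c,None,fx=4.5,fy=4.5,interpolation=cv2.INTER_CUBIC))
```

```text
(no output)
```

View pics/crop.png

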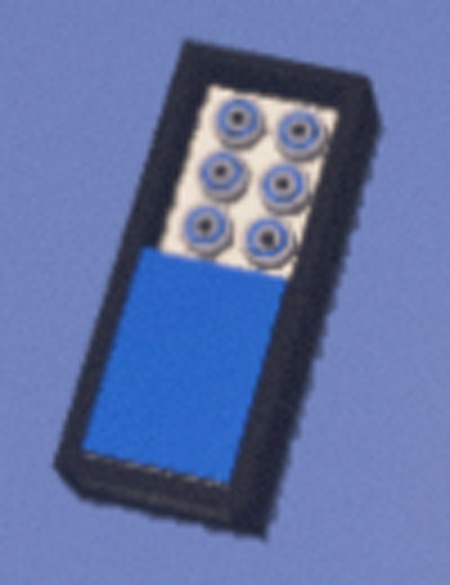

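Emit:
{"op": "move_arm", "data": {
  "series": [
    [4,-4,0,0,0,2],
    [4,-4,0,0,0,2],
    [4,-4,0,0,0,2],
    [4,-4,0,0,0,1.5],
    [4,-4,0,0,0,0],
    [4,-4,0,0,0,0],
    [3,-3,0,0,0,0],
    [0,0,0,0,0,0]
  ],
  "grip": 0
}}

```text
clock: 1.05
position: [0.4456, 0.3444, 0.2459]
ee_rot: [0.317, 3.123, -0.004]
force: [-0.1, -0.7, -0.3]
width: 0.358
```

The crop confirms six blue-ringed bearings in a black case, with the blue cover at the near end and the pocket on the +x side.

Emit:
{"op": "move_arm", "data": {
  "series": [
    [3,-3.5,0,0,0,0],
    [3,-3.5,0,0,0,0],
    [3,-3.5,0,0,0,0],
    [2.5,-3.5,-1,0,0,0],
    [0,0,0,0,0,0],
    [0,0,0,0,0,0]
  ]
}}

```text
clock: 1.65
position: [0.5555, 0.2099, 0.2353]
ee_rot: [-0.305, -3.126, 0.001]
force: [-1.0, 0.2, -0.3]
width: 0.006
```

```bash
cat > w.py <<'E'
from h import *
import sys
from scipy.spatial.transform import Rotation as Ro
s=monitor.observe();im=imaging.get_image('wrist');save(sys.argv[1],im['color'])
T=np.eye(4);T[:3,:3]=Ro.from_rotvec(s['ee_rot']).as_matrix();T[:3,3]=s['position']
W=np.linalg.inv(T@np.array(im['mount']));im['rvec']=cv2.Rodrigues(W[:3,:3])[0];im['tvec']=W[:3,3]
print(s['clock'],s['position'],s['ee_rot'],s['force'],s['width'])
for o in outline_of('wrist','bearing_cover_top')[:3]:
    m=o['mask'];c=cv2.minAreaRect(np.argwhere(m)[:,::-1].astype(np.float32))
    print(o['p'],o['rect'],im['color'][m].mean(0).round(),ray(im,np.vstack([c[0],cv2.boxPoints(c)]),.045).round(4).tolist())
E
python3 w.py w1.png
```

```text
1.65 [0.5554811  0.20987461 0.23528715] [-3.04660152e-01 -3.12589881e+00  5.68785288e-04] [-0.96336365  0.2023307  -0.32654225] 0.005755937478334259
0.72 [242.1, 164.8, 62.8, 87.3] [ 25.  75. 137.] [[0.5699, 0.2012, 0.045], [0.5209, 0.1771, 0.045], [0.5309, 0.2398, 0.045], [0.6228, 0.2272, 0.045], [0.6122, 0.1592, 0.045]]
```

View pics/w1.png

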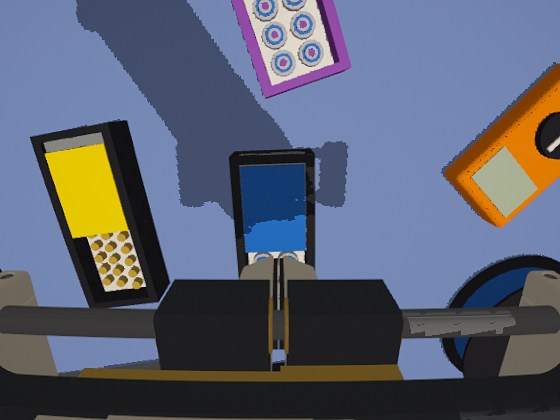

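The wrist picture shows the blue cover in its black case at (275,208), the yellow one at left and the purple look-alike at the top. Its measured centre (0.570, 0.201) agrees with the top camera. Now descending.

Emit:
{"op": "move_arm", "data": {
  "series": [
    [0.5,-0.7,-4,0,0,0],
    [0,0,-4,0,0,0],
    [0,0,-4,0,0,0],
    [0,0,-3.5,0,0,0],
    [0,0,0,0,0,0],
    [0,0,0,0,0,0]
  ]
}}

```text
clock: 2.35
position: [0.5599, 0.205, 0.0813]
ee_rot: [-0.298, -3.127, -0.0]
force: [0.1, 1.6, 1.3]
width: 0.002
```

Emit:
{"op": "move_arm", "data": {
  "series": [
    [0,0,-0.3,0,0,0],
    [0,0,-0.3,0,0,0],
    [0,0,-0.2,0,0,0],
    [0,0,0,0,0,0]
  ]
}}

```text
clock: 2.75
position: [0.5606, 0.2037, 0.0732]
ee_rot: [0.301, 3.127, 0.001]
force: [0.7, -0.1, -0.2]
width: 0.004
```

Emit:
{"op": "move_arm", "data": {
  "series": [
    [0,0,-0.4,0,0,0],
    [0,0,-0.3,0,0,0],
    [0,0,-0.2,0,0,0],
    [0,0,0,0,0,0]
  ]
}}

```text
clock: 3.15
position: [0.5614, 0.2034, 0.0643]
ee_rot: [0.302, 3.125, 0.001]
force: [0.4, -1.3, 5.5]
width: 0.002
```

Emit:
{"op": "move_arm", "data": {
  "series": [
    [0,0,-0.2,0,0,0],
    [0,0,0,0,0,0],
    [0,0,0,0,0,0]
  ]
}}

```text
clock: 3.45
position: [0.5631, 0.2031, 0.0641]
ee_rot: [0.303, 3.122, 0.002]
force: [-0.2, -4.3, 20.4]
width: 0.005
```

Emit:
{"op": "move_arm", "data": {
  "series": [
    [0,0,-0.0,0,0,0],
    [0.4,-0.07,0.1,0,0,0],
    [0.6,-0.11,0,0,0,0],
    [0.6,-0.11,0,0,0,0],
    [0.4,-0.07,0,0,0,0],
    [0,0,0,0,0,0]
  ]
}}

```text
clock: 4.05
position: [0.5827, 0.1999, 0.0642]
ee_rot: [0.302, 3.123, 0.002]
force: [0.4, -1.3, 12.5]
width: 0.006
```

Emit:
{"op": "move_arm", "data": {
  "series": [
    [0.7,-0.13,0,0,0,0],
    [0.8,-0.15,0,0,0,0],
    [0.8,-0.15,0,0,0,0],
    [0.8,-0.15,0,0,0,0],
    [0.8,-0.15,0,0,0,0],
    [0,0,0,0,0,0]
  ]
}}

```text
clock: 4.65
position: [0.6221, 0.1936, 0.0643]
ee_rot: [0.301, 3.123, 0.004]
force: [1.4, 1.6, 11.5]
width: -0.0
```

Emit:
{"op": "move_arm", "data": {
  "series": [
    [0.6,-0.1,0,0,0,0],
    [0.6,-0.11,0,0,0,0],
    [0.5,-0.1,0,0,0,0],
    [0.3,-0.05,0,0,0,0],
    [0,0,0,0,0,0]
  ]
}}

```text
clock: 5.15
position: [0.6415, 0.1905, 0.0643]
ee_rot: [0.3, 3.123, 0.004]
force: [0.6, 1.9, 9.5]
width: 0.003
```

Emit:
{"op": "move_arm", "data": {
  "series": [
    [0.3,-0.05,0,0,0,0],
    [0.3,-0.05,0,0,0,0],
    [0.2,-0.04,0,0,0,0],
    [0,0,0,0,0,0]
  ]
}}

```text
clock: 5.55
position: [0.6489, 0.1892, 0.0643]
ee_rot: [0.3, 3.124, 0.004]
force: [-0.7, 2.2, 10.4]
width: 0.008
```

Emit:
{"op": "move_arm", "data": {
  "series": [
    [0.2,-0.03,0,0,0,0],
    [0.2,-0.03,0,0,0,0],
    [0,0,0,0,0,0],
    [0,0,0,0,0,0]
  ]
}}

```text
clock: 5.95
position: [0.6492, 0.1892, 0.0642]
ee_rot: [-0.298, -3.124, -0.003]
force: [-13.1, 2.4, 21.7]
width: 0.002
```

That's the hard stop (Fx −13 N). Lifting straight off and moving clear for a check.

Emit:
{"op": "move_arm", "data": {
  "series": [
    [0,0,0.5,0,0,0],
    [0,0,3,0,0,0],
    [0,0,4,0,0,0],
    [0,0,5,0,0,0],
    [-4,0,3,0,0,0],
    [-5,0,0,0,0,0],
    [-5,0,0,0,0,0],
    [-5,0,0,0,0,0]
  ]
}}

```text
clock: 6.75
position: [0.4596, 0.1868, 0.2177]
ee_rot: [0.301, 3.127, 0.001]
force: [-0.3, 0.9, 1.2]
width: 0.004
```

Emit:
{"op": "move_arm", "data": {
  "series": [
    [-5,0,0,0,0,0],
    [-5,0,0,0,0,0],
    [0,0,0,0,0,0],
    [0,0,0,0,0,0]
  ]
}}

```text
clock: 7.15
position: [0.3609, 0.1872, 0.2181]
ee_rot: [0.299, 3.127, 0.001]
force: [0.1, 0.4, -0.2]
width: 0.002
```

Run:
```python
from h import *
s=monitor.observe();print(s['clock'],s['position'],s['force'])
im=imaging.get_image('top')
for n in ['bearing_cover_top','insert_cover_top','screw_cover_top']:
  for o in outline_of('top',n)[:2]:
    m=o['mask'];c=cv2.minAreaRect(np.argwhere(m)[:,::-1].astype(np.float32))
    print(n,o['p'],ray(im,[c[0]],.045).round(4).tolist())
a=cv2.resize(im['color'][70:210,130:230],None,fx=4,fy=4,interpolation=cv2.INTER_CUBIC)
b=cv2.resize(im['color'],(400,300));b=cv2.copyMakeBorder(b,0,260,0,0,cv2.BORDER_CONSTANT)
save('end.png',np.hstack([a,b]))
```

```text
7.15 [0.36090966 0.18718816 0.2180853 ] [ 0.07045982  0.35462766 -0.19818041]
bearing_cover_top 0.92 [[0.6599, 0.1869, 0.045]]
bearing_cover_top 0.71 [[0.3061, 0.2328, 0.045]]
screw_cover_top 0.76 [[0.5223, -0.2179, 0.045]]
```

View pics/end.png

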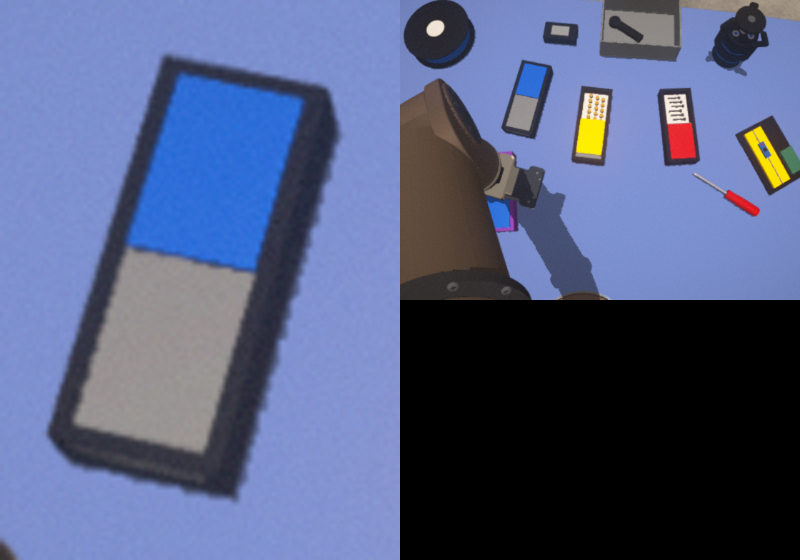

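The crop shows the blue cover (around (215,170)) up against the far rim with no pocket visible and the bare deck behind it. The yellow and red covers haven't moved, and the arm is clear.

```bash
python3 -c "
from cell import workorder;print(workorder.sign_off())"
```

```text
the job is handed in; nothing more can be done
None
```

The blue cover on the black bearing case is fully shut, and I handed the job in at about 7.2 s of the 29 s. I pressed on it with closed fingertips at about 10–12 N (briefly about 20 N) and dragged it along its axis to the hard stop, where the wrist force in x reached −13 N. Then I lifted straight off.

- **Blue cover:** its centre moved from about (0.572, 0.201) to (0.660, 0.187), about 89 mm. The last picture shows it against the far rim with no bearings visible.
- **Red cover:** the network found it within about 2 mm of its start.
- **Yellow cover:** the network missed it in the last picture, so I only have the look of the picture, where it is unchanged.
- **Purple look-alike:** the arm never came near it, but it was partly hidden in the last picture and I did not re-measure it.

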